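# Set the three plain mugs on the coasters of their colours

## Robot

A 7-joint arm with a two-finger parallel gripper is mounted at the origin on a cart in front of the work surface, level with it; the furniture and walls round the work are solid. World frame = base frame: x ahead of the robot, y to its left, z up, the work surface at z = 0. Lengths are in mm, angles in degrees, forces in N, time in s.
With the tool pointing down it reaches from about 425 to 1025 mm from the base axis. Payload 3.6 kg.
Tool frame: the origin (TCP) lies at the very end of the fingers, on their centre line; the grasp point (between the pads) lies env.hold_point_z behind it (env.hold_point_z is the distance from the TCP to the grasp point, in mm); z points along the fingers, y is the line along which they close (so a half turn about z gives the same grasp; the last joint's range is limited). The gripper opens to 85 mm and grips with 20 to 120 N. Pads are 22 mm wide; open, the fingers measure 114 mm over their backs; the gripper's body (76 mm by 85 mm) begins 54 mm behind the grasp point. The pads swing forward as they close: fully open they stand 13 mm farther back than shut.
Start: joints at [66.95, 33.873, 2.773, 92.16, -1.908, 54.013, -1.931], TCP at [220.34, -690.71, 231.302] pointing down, gripper open.
Joint ranges: [-153.93, 153.93], [-27.13, 128.08], [-72.61, 78.16], [10.71, 143.7], [-87.88, 267.88], [4.46, 118.87], [-176.78, 176.78]. Speed limits (degrees/s): [147.25, 147.25, 180, 180, 180, 180, 180].

## Interface

Orientations are given as a 3x3 rotation matrix whose columns are the frame's x, y, z axes.
In Python, from rig import env gives the robot as it stands.
- The arm moves only by the shell command python3 -m creep 'ROWS'. ROWS is JSON, one flat list of numbers, 7 for each row, row after row: the shift along the tool's x, y, z in mm, then the turn, a rotation vector about the tool's x, y, z in rad, then the finger opening in mm, from 0 to 85.4. A call has 1 to 8 rows; each row is the pose to reach, as a shift and turn from the pose commanded when the call began, along the tool's axes at that moment; what a row does not reach only later rows make up. A row lasts 1/8 s, in which the tool goes at most 62.5 mm and 10.7 degrees, less where a joint would pass 70% of its speed; a pose out of reach is approached as far as the arm can. A call with a gripper value outside its range is refused whole. The fingers move at their own pace and stop on an object; the grip force is fixed at half the most. Time passes only in rows, so rows that repeat a pose let the fingers close. It gives the time, the measured TCP pose, the force, the opening and the grip force at its end, in the units of the state.
- env.sense(): the state, without advancing time (a new reading comes with each control period).
- env.get_image(name): name is "scene" or "top" or "wrist"; returns a dict with "color" (480x640x3 uint8, red, green, blue), "range_z" (480x640 float32, mm along the optical axis (not along the pixel's ray), 0 where there is no reading), "camera_matrix" (3x3 intrinsics, pixels), "R" (3x3) and "t" (3): a world point X has camera coordinates R X + t. Camera axes: x right, y down, z forward; pixel columns grow to the right and rows downward; lengths in mm; the calibration is good to about 2 mm. A picture is of the moment at which its call begins.
- env.sign_off(): hands the job in; it is judged then, once.
Trained networks look in the newest picture that a camera, given by its name, has taken for a name from the list of things; names that differ only in an ending like _2 or _b are one class to them, and where a whole thing is asked for, a point or a joint stands for the part that bears it (a point fixed in the world has none). Each returns a list of dicts, best first, with "p" (0 to 1); they miss things now and then, are a little off and sometimes report something else, mostly with a low value. They report only what shows in the picture. A call takes as long as a camera call.
- env.look_for(camera, thing): "centre" ([column, row] in pixels, amid what is visible of it).
- env.outline_of(camera, thing): "pixels" (480x640 bool, what is visible of it) and "centre" ([column, row] in pixels, amid what is visible of it).
- env.tip_of(camera, thing): "centre" ([column, row] in pixels: a listed point, or the origin of a listed thing).
The state is a dict: "clock": time; "qpos": joint angles; "joint_velocities": joint speeds; "joint_torque": joint torques, N m; "position": TCP position; "tcp_rot": TCP orientation; "wrist_force": force on the tool from outside, world axes, zero at the start; "torque": the same for the moment, N m; "opening": finger opening in mm; "gripper_force": force on a finger pad.
Only numpy, scipy, OpenCV 4.12 (cv2) and the standard library are available. Lean on these libraries where they do the work, as an engineer would, in place of code of your own. Each camera call takes 0.05 s, during which the arm holds its last target. There are 200 camera calls.

## Task

Set out the mugs for tea: stand each of the three plain mugs (pink, teal and lilac) upright on the coaster of its own colour, with the cup's whole foot on the coaster. Leave the spotted mug where it stands and the cork coaster empty, and knock nothing over.

Things in the scene. Friction and masses are not known exactly. Their poses are not given: they have to be found in the camera images.
- mug_pink: Plain dusty pink stoneware mug, loose, upright, 88 mm high, 0.25-0.39 kg. Origin: underside, midway between handle edge and far wall; z up. Its round cup (80 mm outer diameter) has its axis 15.5 mm to +y of the origin; the handle reaches 56 mm to -y. Open mouth; pinch the wall (4 mm at the rim, thicker below) at the rim from above, away from the handle. Inner floor at 8 mm.
- mug_teal: Plain teal (blue-green) stoneware mug, loose, upright, 88 mm high, 0.25-0.39 kg. Origin: underside, midway between handle edge and far wall; z up. Its round cup (80 mm outer diameter) has its axis 15.5 mm to +y of the origin; the handle reaches 56 mm to -y. Open mouth; pinch the wall (4 mm at the rim, thicker below) at the rim from above, away from the handle. Inner floor at 8 mm.
- mug_lilac: Plain lilac (pale violet) stoneware mug, loose, upright, 88 mm high, 0.25-0.39 kg. Origin: underside, midway between handle edge and far wall; z up. Its round cup (80 mm outer diameter) has its axis 15.5 mm to +y of the origin; the handle reaches 56 mm to -y. Open mouth; pinch the wall (4 mm at the rim, thicker below) at the rim from above, away from the handle. Inner floor at 8 mm.
- coaster_pink: Round flat dusty pink coaster with a darker edge, 106 mm in diameter and 6 mm thick, fast to the worktop. Origin: centre of its underside, on the worktop (z = 0); its top is 6 mm above.
- coaster_teal: Round flat teal (blue-green) coaster with a darker edge, 106 mm in diameter and 6 mm thick, fast to the worktop. Origin: centre of its underside, on the worktop (z = 0); its top is 6 mm above.
- coaster_lilac: Round flat lilac (pale violet) coaster with a darker edge, 106 mm in diameter and 6 mm thick, fast to the worktop. Origin: centre of its underside, on the worktop (z = 0); its top is 6 mm above.
- spotted_mug: White mug with yellow spots and a handle, brown inside, 87 x 121 x 97 mm high, loose, standing among the plain mugs: not part of the job. Origin at the underside, midway between the handle's outer edge and the far wall; z is up, the handle points to its -y.
- cork_coaster: Plain brown cork coaster, 88 mm in diameter, 8 mm thick, fast to the worktop among the coloured ones: not part of the job, stays empty. Origin: centre of its underside.

How it is judged:
By the outcome, as a careful person would: the job done as asked, in the order asked, and still so for the second after the job is handed in, with the robot touching nothing.
It also fails if it takes over 90 s, if anything falls off the work surface, if the arm or the gripper's body presses on something with over 40 N, if the wrist force passes 120 N, or if a joint passes its speed limit or range.

## Working session

There is one attempt and no reset: what is moved stays moved. The work goes in short steps, Python scripts to look and compute and a shell command to move; the robot and the scene stay as the last step left them, time stands still between calls to the robot, and variables do not carry over. Pictures are saved under pics/ and viewed, at most 14 in all, crops included, and the job is handed in when it is done.

```bash
ls; mkdir -p pics; python3 - <<'E'
from rig import env
import cv2,numpy as np
s=env.sense();print(s['clock'],s['position'],s['tcp_rot'],s['opening'],env.hold_point_z)
for n in("scene","top"):
    i=env.get_image(n);cv2.imwrite(f"pics/{n}0.png",i["color"][:,:,::-1])
    print(n,i["camera_matrix"],i["R"],i["t"])
E
```

```text
pics
0.0 [ 220.10580681 -689.90649311  230.15011017] [[ 9.52684294e-01  3.03960618e-01 -7.61154596e-04]
 [ 3.03961560e-01 -9.52681958e-01  2.11135361e-03]
 [-8.33699016e-05 -2.24281516e-03 -9.99997481e-01]] 85.40576152779423 18.700000000000003
scene [[496.87544097   0.         315.47017824]
 [  0.         496.87544097 245.83521806]
 [  0.           0.           1.        ]] [[-0.90540837 -0.4245385  -0.00165603]
 [-0.22270002  0.47826352 -0.84951086]
 [ 0.36144208 -0.76878545 -0.52756853]] [481.71156924 175.80919004 773.60705494]
top [[561.15914116   0.         316.86140004]
 [  0.         561.15914116 253.55094712]
 [  0.           0.           1.        ]] [[-0.02785429 -0.99955578 -0.01060097]
 [-0.97981417  0.02940129 -0.1977366 ]
 [ 0.19796044  0.00487916 -0.98019787]] [-11.45276417 541.11359077 918.45419874]
```

View pics/scene0.png

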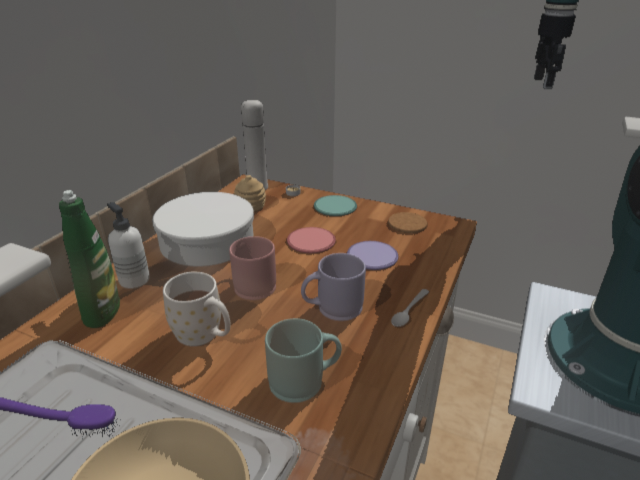

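View pics/top0.png

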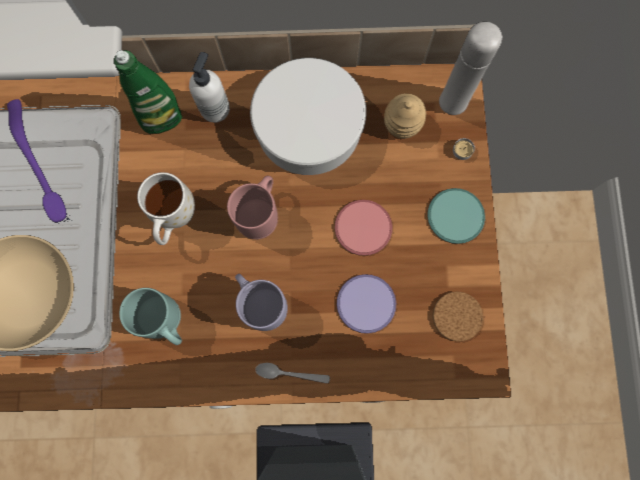

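The scene view shows the three plain mugs: pink (253,268), lilac (340,285) and teal (296,358). The spotted mug is at (195,308). The top view has mugs pink (253,210), lilac (263,305), teal (151,314) and spotted (166,203), with coasters pink (363,228), lilac (366,303), teal (456,215) and cork (458,316).

```bash
cat > h.py <<'E'
from rig import env
import numpy as np, cv2
from scipy.optimize import least_squares
def cloud(i,mask):
    v,u=np.nonzero(mask&(i["range_z"]>0)); z=i["range_z"][v,u]
    c=np.c_[u,v,np.ones(len(u))]@np.linalg.inv(i["camera_matrix"]).T*z[:,None]
    return (c-i["t"])@i["R"]
def circle(P,r=None):
    c0=P[:,:2].mean(0)
    if r is None:
        f=lambda p:np.hypot(P[:,0]-p[0],P[:,1]-p[1])-p[2]
        return least_squares(f,[*c0,40],loss='soft_l1',f_scale=1).x
    f=lambda p:np.hypot(P[:,0]-p[0],P[:,1]-p[1])-r
    return least_squares(f,c0,loss='soft_l1',f_scale=1).x
def masks(cam,names):
    i=env.get_image(cam); o={}
    for n in names:
        d=env.outline_of(cam,n)
        o[n]=d[0] if d else None
    return i,o
E
python3 - <<'E'
from h import *
N=["mug_pink","mug_teal","mug_lilac","spotted_mug","coaster_pink","coaster_teal","coaster_lilac","cork_coaster"]
np.set_printoptions(precision=1,suppress=True)
for cam in("top","scene"):
    i,o=masks(cam,N)
    for n,d in o.items():
        if d is None: print(cam,n,"none");continue
        P=cloud(i,cv2.erode(d["pixels"].astype(np.uint8),np.ones((2,2)))>0)
        if "mug" in n:
            top=np.percentile(P[:,2],98); Q=P[P[:,2]>top-5]
            C=circle(Q)
            H=P[(np.hypot(*(P[:,:2]-C[:2]).T)>46)&(P[:,2]>20)&(P[:,2]<80)&(np.hypot(*(P[:,:2]-C[:2]).T)<75)]
            h=np.median(H,0)-[*C[:2],0] if len(H) else [0,0]
            print(cam,n,round(d["p"],2),d["centre"],"top",top,"rim circ",C,len(Q),"handle dir deg",np.degrees(np.arctan2(h[1],h[0])),len(H))
        else:
            c,r=cv2.minEnclosingCircle(P[:,:2].astype(np.float32))
            print(cam,n,round(d["p"],2),d["centre"],"z",np.median(P[:,2]),"c",P[:,:2].mean(0),np.array(c),r)
E
```

```text
top mug_pink 0.65 [252.7, 208.5] top 89.38568489870653 rim circ [619.7  83.4  38.1] 250 handle dir deg -26.694688366018173 91
top mug_teal 0.65 [152.7, 315.1] top 89.19050757946042 rim circ [444.9 259.5  38. ] 246 handle dir deg -134.78617736060696 122
top mug_lilac 0.81 [262.8, 306.2] top 89.41686505217191 rim circ [452.6  68.7  38.2] 300 handle dir deg 38.06666894785004 56
top spotted_mug 0.96 [165.2, 200.8] top 98.59602814897178 rim circ [640.4 234.1  38.3] 269 handle dir deg 172.15867248390214 80
top coaster_pink 0.91 [359.6, 227.3] z 6.279290856437301 c [ 597.1 -113.3] [ 598.8 -114.5] 54.342464447021484
top coaster_teal 0.74 [457.5, 215.2] z 6.273258021736724 c [ 613.3 -285.2] [ 613.9 -285.1] 52.52262878417969
top coaster_lilac 0.84 [365.9, 303.1] z 6.16156123262602 c [ 456. -112.] [ 456.3 -112.8] 53.089481353759766
top cork_coaster 0.86 [457.1, 314.4] z 8.220497703665087 c [ 428.8 -273.5] [ 430.5 -275.2] 46.14689254760742
scene mug_pink 0.95 [252.9, 266.7] top 87.79833055615026 rim circ [618.7  83.2  38.4] 268 handle dir deg 0.0 0
scene mug_teal none
scene mug_lilac 0.65 [339.7, 286.8] top 87.80038993692854 rim circ [451.3  68.7  38.3] 305 handle dir deg 40.72202504846451 125
scene spotted_mug 0.59 [193.3, 307.1] top 96.72410046578848 rim circ [639.1 233.8  38.5] 404 handle dir deg 170.5466121898373 132
scene coaster_pink 0.74 [311.4, 238.5] z 6.041378474113496 c [ 592.4 -108.8] [ 594.1 -111.6] 51.168678283691406
scene coaster_teal 0.73 [334.7, 207.2] z 6.106860493213178 c [ 608.6 -278.9] [ 611.6 -280.9] 51.473087310791016
scene coaster_lilac 0.55 [376.3, 254.3] z 6.200773513900698 c [ 447.9 -111.3] [ 453.5 -109.1] 50.41870880126953
scene cork_coaster 0.93 [407.7, 222.0] z 8.178694017609736 c [ 424.8 -266.6] [ 423.7 -271.4] 46.97789764404297
```

```bash
cat > go.py <<'E'
import sys; from h import *
s=env.sense(); t=np.array(list(map(float,sys.argv[1:4])))
print(np.round(s["tcp_rot"].T@(t-s["position"]),1), "yaw",np.degrees(np.arctan2(s["tcp_rot"][1,0],s["tcp_rot"][0,0])).round(2),"pos",s["position"].round(1),"open",s["opening"].round(1),"clk",s["clock"],"F",s["wrist_force"].round(1))
E
python3 go.py 607.4 119.5 230; python3 -m creep '[615,-654,0,0,0,0,40, 615,-654,0,0,0,0,40, 615,-654,0,0,0,0,40, 615,-654,0,0,0,0,40, 615,-654,0,0,0,0,40, 615,-654,0,0,0,0,40, 615,-654,0,0,0,0,40, 615,-654,0,0,0,0,40]'; python3 go.py 607.4 119.5 180
```

```text
clock: 2.0
position: [437.0, -237.9, 231.8]
tcp_rot: [[0.953, 0.304, 0.001], [0.304, -0.953, -0.001], [0.001, 0.001, -1.0]]
wrist_force: [0.8, -0.1, 0.4]
opening: 40.1
gripper_force: 0.0Traceback (most recent call last):
  File "go.py", line 3, in <module>
    print(np.round(s["tcp_rot"].T@(t-s["position"]),1), "yaw",np.degrees(np.arctan2(s["tcp_rot"][1,0],s["tcp_rot"][0,0])).round(2),"pos",s["position"].round(1),"open",s["opening"].round(1),"clk",s["clock"],"F",s["wrist_force"].round(1))
                                                                                                                                                                       ^^^^^^^^^^^^^^^^^^
AttributeError: 'float' object has no attribute 'round'
Traceback (most recent call last):
  File "go.py", line 3, in <module>
    print(np.round(s["tcp_rot"].T@(t-s["position"]),1), "yaw",np.degrees(np.arctan2(s["tcp_rot"][1,0],s["tcp_rot"][0,0])).round(2),"pos",s["position"].round(1),"open",s["opening"].round(1),"clk",s["clock"],"F",s["wrist_force"].round(1))
                                                                                                                                                                       ^^^^^^^^^^^^^^^^^^
AttributeError: 'float' object has no attribute 'round'
```

```bash
sed -i 's/s\["opening"\].round(1)/round(float(s["opening"]),1)/' go.py
python3 go.py 607.4 119.5 160
```

```text
[ 270.9 -288.8   71.8] yaw 17.68 pos [ 437.  -237.9  231.8] open 40.1 clk 2.0 F [ 0.8 -0.1  0.4]
```

```bash
python3 -m creep '[271,-289,72,0,0,0,40, 271,-289,72,0,0,0,40, 271,-289,72,0,0,0,40, 271,-289,72,0,0,0,40, 271,-289,72,0,0,0,40, 271,-289,72,0,0,0,40, 271,-289,72,0,0,0,40, 271,-289,72,0,0,0,40]'; python3 go.py 607.4 119.5 160
python3 - <<'E'
from h import *
i=env.get_image("wrist");cv2.imwrite("pics/w1.png",i["color"][:,:,::-1])
E
```

```text
clock: 3.0
position: [606.6, 120.5, 158.9]
tcp_rot: [[0.952, 0.308, -0.0], [0.308, -0.952, 0.001], [0.0, -0.001, -1.0]]
wrist_force: [-0.5, -0.7, -0.7]
opening: 39.9
gripper_force: 0.0
[ 0.5  1.2 -1.1] yaw 17.91 pos [606.6 120.5 158.9] open 39.9 clk 3.0 F [-0.5 -0.7 -0.7]
```

View pics/w1.png

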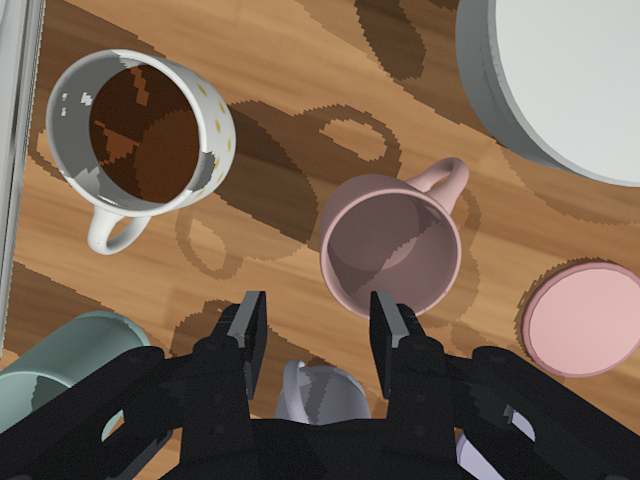

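The wrist view shows the pink rim centred near (392,250), with its handle up-right at (452,180). The open fingers are at (250,320) and (385,320), and the spotted mug sits well clear at (140,130). I'll check the rim position from this view before going down.

```bash
python3 - <<'E'
from h import *
i,o=masks("wrist",["mug_pink","coaster_pink"])
for n,d in o.items():
    if d is None: print(n,None);continue
    P=cloud(i,d["pixels"])
    t=np.percentile(P[:,2],97); Q=P[P[:,2]>t-4] if "mug" in n else P
    print(n,d["p"],d["centre"],t.round(1),circle(Q).round(1) if "mug" in n else P.mean(0).round(1))
E
python3 go.py 607.4 119.5 62
```

```text
mug_pink 0.85 [389.2, 237.0] 87.8 [619.2  82.   38.2]
coaster_pink 0.88 [579.5, 314.3] 7.0 [ 597.4 -111.4    5.5]
[ 3.1 -4.1 97.5] yaw 17.48 pos [605.7 114.8 159.5] open 40.0 clk 3.2 F [ 0.3 -0.5  0.3]
```

```bash
python3 -m creep '[0,0,30,0,0,0,40, 0,0,30,0,0,0,40, 0,0,30,0,0,0,40]'; python3 go.py 607.2 118.8 62;  python3 -m creep '[0,0,30,0,0,0,40]';python3 go.py 607.2 118.8 62
```

```text
clock: 3.58
position: [606.5, 116.9, 130.0]
tcp_rot: [[0.953, 0.302, 0.001], [0.302, -0.953, -0.0], [0.0, 0.0, -1.0]]
wrist_force: [0.2, -0.2, -1.1]
opening: 40.1
gripper_force: 0.0
[ 1.2 -1.7 68. ] yaw 17.59 pos [606.5 116.9 130. ] open 40.1 clk 3.575 F [ 0.2 -0.2 -1.1]
clock: 3.7
position: [609.5, 118.2, 102.4]
tcp_rot: [[0.953, 0.303, 0.008], [0.303, -0.953, 0.002], [0.008, 0.001, -1.0]]
wrist_force: [-0.5, -0.3, -0.3]
opening: 40.3
gripper_force: 0.0
[-2.3 -1.3 40.4] yaw 17.63 pos [609.5 118.2 102.4] open 40.3 clk 3.7 F [-0.5 -0.3 -0.3]
```

```bash
python3 -m creep '[0,-1,20,0,0,0,40, 0,-1,40,0,0,0,40, 0,-1,40,0,0,0,40, 0,-1,40,0,0,0,0, 0,-1,40,0,0,0,0, 0,-1,40,0,0,0,0, 0,-1,40,0,0,0,0, 0,-1,40,0,0,0,0]'; python3 -m creep '[0,0,0,0,0,0,0, 0,0,0,0,0,0,0]';python3 go.py 607 117 180
```

```text
clock: 4.7
position: [606.3, 118.2, 60.5]
tcp_rot: [[0.953, 0.303, 0.001], [0.303, -0.953, -0.001], [0.0, 0.001, -1.0]]
wrist_force: [-1.9, -1.5, 6.3]
opening: 4.7
gripper_force: 57.3
clock: 4.95
position: [606.3, 118.2, 60.5]
tcp_rot: [[0.953, 0.303, 0.001], [0.303, -0.953, -0.001], [0.0, 0.001, -1.0]]
wrist_force: [-2.2, -1.4, 4.9]
opening: 4.6
gripper_force: 57.3
[   0.4    1.5 -119.5] yaw 17.63 pos [606.3 118.2  60.5] open 4.6 clk 4.95 F [-2.2 -1.4  4.9]
```

```bash
python3 -m creep '[0,0,-20,0,0,0,0, 0,0,-40,0,0,0,0, 0,0,-60,0,0,0,0, 0,0,-80,0,0,0,0, 0,0,-80,0,0,0,0, 0,0,-80,0,0,0,0]';python3 - <<'E'
from h import *
s=env.sense()
for cam in("top","scene"):
    i,o=masks(cam,["mug_pink"]);d=o["mug_pink"]
    cv2.imwrite(f"pics/{cam}2.png",i["color"][:,:,::-1])
    if d is None: print(None);continue
    P=cloud(i,d["pixels"]);t=np.percentile(P[:,2],97);Q=P[P[:,2]>t-5]
    print(cam,d["centre"],d["p"],t,circle(Q),P[:,2].min())
E
python3 go.py 597 -113 140
```

```text
clock: 5.7
position: [605.6, 119.2, 139.3]
tcp_rot: [[0.953, 0.304, -0.0], [0.304, -0.953, 0.0], [-0.0, -0.0, -1.0]]
wrist_force: [-0.3, -0.1, -3.7]
opening: 4.1
gripper_force: 58.9
top [253.2, 204.1] 0.93 165.95991645473003 [620.88537213  86.93352833  38.63229058] 0.8717040080600121
scene [252.3, 239.3] 0.85 164.5856646902794 [619.81335011  86.31876217  38.58736938] 31.68091851838127
[-78.4 218.4  -1.5] yaw 17.7 pos [605.3 118.9 138.4] open 4.5 clk 5.9 F [-0.5  0.5 -2.8]
```

View pics/scene2.png

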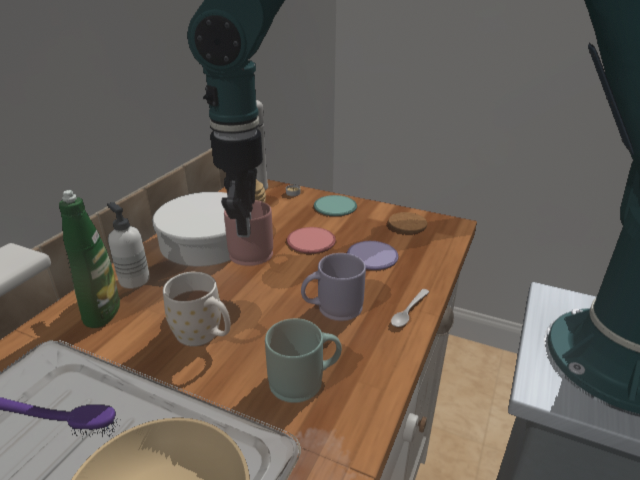

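The scene view shows the pink mug hanging near-upright from the gripper at (250,235), with the other mugs undisturbed.

```bash
python3 go.py 583 -78.5 139
```

```text
[-81.3 181.3  -0.5] yaw 17.7 pos [605.3 118.9 138.4] open 4.5 clk 5.9 F [-0.5  0.5 -2.8]
```

```bash
python3 -m creep '[-12,28,0,0,0,0,0, -24,56,0,0,0,0,0, -37,84,0,0,0,0,0, -50,112,0,0,0,0,0, -62,140,0,0,0,0,0, -75,168,0,0,0,0,0, -81,181,0,0,0,0,0, -81,181,0,0,0,0,0]'; python3 -m creep '[0,0,20,0,0,0,0, 0,0,40,0,0,0,0, 0,0,50,0,0,0,0, 0,0,50,0,0,0,0, 0,0,50,0,0,0,0]';python3 - <<'E'
from h import *
for cam in("top","scene"):
    i,o=masks(cam,["mug_pink","coaster_pink"]);d=o["mug_pink"]
    if d is None: print(None);continue
    P=cloud(i,d["pixels"]);t=np.percentile(P[:,2],97);Q=P[P[:,2]>t-5]
    print(cam,d["centre"],d["p"],t,circle(Q),len(Q))
E
python3 go.py 583 -78.5 67
```

```text
clock: 6.9
position: [583.6, -78.9, 139.0]
tcp_rot: [[0.953, 0.302, -0.001], [0.302, -0.953, -0.0], [-0.001, -0.0, -1.0]]
wrist_force: [0.8, 0.6, -2.8]
opening: 4.5
gripper_force: 59.2
clock: 7.52
position: [584.6, -77.4, 89.9]
tcp_rot: [[0.952, 0.305, 0.001], [0.305, -0.952, 0.0], [0.001, 0.0, -1.0]]
wrist_force: [0.5, 0.4, -3.8]
opening: 4.6
gripper_force: 59.2
None
scene [308.7, 216.5] 0.68 116.13524830600306 [ 598.72349128 -110.22461706   38.27944407] 153
[-1.2  0.1 22.7] yaw 17.69 pos [584.1 -78.1  89.7] open 4.1 clk 7.825 F [ 0.1  0.5 -3.4]
```

```bash
python3 -m creep '[0,1,12,0,0,0,0, 0,1,17,0,0,0,0, 0,1,20,0,0,0,0, 0,1,22,0,0,0,0, 0,1,22,0,0,0,0, 0,1,22,0,0,0,0]'; python3 go.py 583 -78.5 67
```

```text
clock: 8.57
position: [583.8, -78.3, 67.8]
tcp_rot: [[0.953, 0.304, -0.001], [0.304, -0.953, 0.001], [-0.001, -0.001, -1.0]]
wrist_force: [-2.1, 2.9, 4.7]
opening: 4.3
gripper_force: 62.9
[-0.8 -0.1  0.8] yaw 17.71 pos [583.8 -78.3  67.8] open 4.3 clk 8.575 F [-2.1  2.9  4.7]
```

```bash
python3 -m creep '[0,0,0,0,0,0,12, 0,0,0,0,0,0,25, 0,0,0,0,0,0,40, 0,0,0,0,0,0,40, 0,0,-20,0,0,0,40, 0,0,-50,0,0,0,40, 0,0,-90,0,0,0,40, 0,0,-115,0,0,0,40]'; python3 -m creep '[0,50,-10,0,0,0,40, 0,50,-10,0,0,0,40]'; python3 - <<'E'
from h import *
for cam in("top","scene"):
    i,o=masks(cam,["mug_pink","mug_lilac","mug_teal"])
    cv2.imwrite(f"pics/{cam}3.png",i["color"][:,:,::-1])
    for n,d in o.items():
        if d is None: print(None);continue
        P=cloud(i,d["pixels"]);t=np.percentile(P[:,2],97);Q=P[P[:,2]>t-5]
        print(cam,n,d["centre"],d["p"],t,circle(Q),len(Q))
E
python3 go.py 456 223.5 180
```

```text
clock: 9.57
position: [584.9, -79.1, 184.1]
tcp_rot: [[0.953, 0.304, 0.002], [0.304, -0.953, -0.0], [0.002, 0.001, -1.0]]
wrist_force: [-0.7, 0.0, -0.7]
opening: 40.0
gripper_force: 0.0
clock: 9.82
position: [600.9, -132.3, 193.7]
tcp_rot: [[0.955, 0.297, 0.004], [0.297, -0.955, -0.004], [0.003, 0.005, -1.0]]
wrist_force: [-0.0, -0.6, -0.1]
opening: 39.8
gripper_force: 0.0
top mug_pink [360.9, 221.9] 0.94 95.2342332232104 [ 598.3652438  -108.27441505   38.39087065] 266
top mug_lilac [263.3, 305.7] 0.75 89.35192406016108 [452.77533501  69.0095823   38.45063887] 329
top mug_teal [151.9, 315.6] 0.88 89.2060210083264 [445.13217226 259.95549037  38.37446977] 349
scene mug_pink [308.9, 221.0] 0.85 93.49134697515366 [ 597.3189798  -109.41337737   38.40958538] 244
scene mug_lilac [339.5, 284.7] 0.74 87.77869274284433 [451.54260629  68.39663153  38.46527732] 358
scene mug_teal [295.7, 358.3] 0.82 87.72936341480782 [443.55932672 259.74589877  38.42673763] 553
[ -29.6 -375.9   12.2] yaw 17.79 pos [ 599.  -125.4  191.9] open 40.2 clk 10.225 F [-0.1 -0.3 -0.6]
```

View pics/scene3.png

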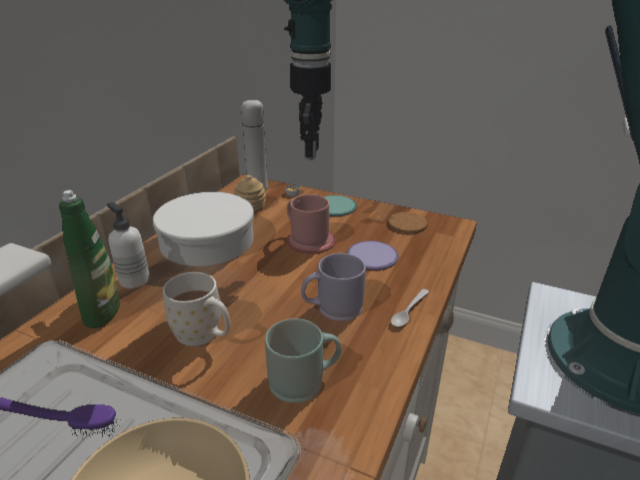

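The scene view shows the pink mug standing upright on its coaster at (310,222). By measurement it's about 4 mm off-centre, which is within the 13 mm margin. Teal is next, at (296,358).

```bash
python3 -m creep '[-30,-376,12,0,0,0,40, -30,-376,12,0,0,0,40, -30,-376,12,0,0,0,40, -30,-376,12,0,0,0,40, -30,-376,12,0,0,0,40, -30,-376,12,0,0,0,40, -30,-376,12,0,0,0,40, -30,-376,12,0,0,0,40]';python3 -m creep '[0,0,0,0,0,0,40, 0,0,0,0,0,0,40, 0,0,0,0,0,0,40]';  python3 go.py 456 223.5 62
```

```text
clock: 11.22
position: [456.1, 222.8, 180.2]
tcp_rot: [[0.952, 0.306, -0.0], [0.306, -0.952, -0.001], [-0.0, 0.0, -1.0]]
wrist_force: [0.6, -1.3, -0.4]
opening: 39.9
gripper_force: 0.0
clock: 11.6
position: [457.0, 221.4, 180.3]
tcp_rot: [[0.953, 0.302, 0.0], [0.302, -0.953, -0.0], [0.0, 0.0, -1.0]]
wrist_force: [0.5, 0.4, 0.5]
opening: 40.1
gripper_force: 0.0
[ -0.3  -2.3 118.3] yaw 17.57 pos [457.  221.4 180.3] open 40.1 clk 11.6 F [0.5 0.4 0.5]
```

```bash
python3 -m creep '[0,-2,35,0,0,0,40, 0,-2,70,0,0,0,40, 0,-2,95,0,0,0,40, 0,-2,118,0,0,0,40, 0,-2,118,0,0,0,40, 0,-2,118,0,0,0,0, 0,-2,118,0,0,0,0, 0,-2,118,0,0,0,0]'; python3 -m creep '[0,0,0,0,0,0,0, 0,0,0,0,0,0,0, 0,0,0,0,0,0,0, 0,0,0,0,0,0,0]'; python3 go.py 607 117 180
```

```text
clock: 12.6
position: [456.2, 224.7, 63.5]
tcp_rot: [[0.953, 0.304, 0.001], [0.304, -0.953, 0.001], [0.002, -0.0, -1.0]]
wrist_force: [-0.7, -0.9, 4.8]
opening: 4.7
gripper_force: 58.0
clock: 13.1
position: [456.2, 224.6, 63.4]
tcp_rot: [[0.953, 0.304, 0.001], [0.304, -0.953, 0.001], [0.002, -0.0, -1.0]]
wrist_force: [-0.0, -0.1, 5.5]
opening: 4.3
gripper_force: 58.4
[ 111.2  148.3 -116.5] yaw 17.68 pos [456.2 224.6  63.4] open 4.3 clk 13.1 F [-0.  -0.1  5.5]
```

```bash
python3 -m creep '[0,0,-20,0,0,0,0, 0,0,-45,0,0,0,0, 0,0,-70,0,0,0,0, 0,0,-95,0,0,0,0, 0,0,-120,0,0,0,0, 0,0,-135,0,0,0,0, 0,0,-135,0,0,0,0, 0,0,-135,0,0,0,0]'; cat > see.py <<'E'
import sys
from h import *
print(env.sense()["position"].round(1))
for cam in sys.argv[1].split(","):
    i,o=masks(cam,sys.argv[2:])
    for n,d in o.items():
        if d is None: print(cam,n,None);continue
        P=cloud(i,d["pixels"]);t=np.percentile(P[:,2],97);Q=P[P[:,2]>t-5]
        print(cam,n,d["centre"],d["p"],t.round(1),circle(Q).round(1) if "mug" in n else cv2.minEnclosingCircle(P[:,:2].astype(np.float32)),len(Q))
E
python3 see.py top,scene mug_teal; python3 go.py 613 -284 200
```

```text
clock: 14.1
position: [455.2, 223.9, 196.4]
tcp_rot: [[0.953, 0.304, -0.002], [0.304, -0.953, -0.001], [-0.002, 0.0, -1.0]]
wrist_force: [-0.6, -0.3, -2.6]
opening: 4.5
gripper_force: 57.5
[455.2 223.9 196.4]
top mug_teal [136.2, 318.6] 0.95 221.1 [446.9 261.3  38.9] 234
scene mug_teal [291.2, 284.5] 0.81 219.1 [444.9 261.4  38.5] 599
[ -4.3 532.   -3.4] yaw 17.7 pos [455.3 224.1 196.4] open 4.7 clk 14.3 F [-0.2 -0.1 -3.3]
```

```bash
python3 go.py 623 -320.5 196
```

```text
[ -5.9 569.8   0.6] yaw 17.7 pos [455.3 224.1 196.4] open 4.7 clk 14.3 F [-0.2 -0.1 -3.3]
```

```bash
python3 -m creep '[0,20,0,0,0,0,0, 0,50,0,0,0,0,0, -1,90,0,0,0,0,0, -1,130,0,0,0,0,0, -2,170,0,0,0,0,0, -2,210,0,0,0,0,0, -3,250,0,0,0,0,0, -3,290,0,0,0,0,0]'; python3 -m creep '[0,40,0,0,0,0,0, 0,80,0,0,0,0,0, -1,120,0,0,0,0,0, -1,160,0,0,0,0,0, -2,200,0,0,0,0,0, -2,240,0,0,0,0,0, -3,265,0,0,0,0,0, -3,280,0,0,0,0,0]'; python3 -m creep '[0,0,0,0,0,0,0, 0,0,0,0,0,0,0]'; python3 see.py top,scene coaster_teal mug_teal; python3 go.py 623 -320.5 100
```

```text
clock: 15.3
position: [541.3, -54.0, 196.7]
tcp_rot: [[0.953, 0.304, -0.001], [0.304, -0.953, 0.0], [-0.001, -0.0, -1.0]]
wrist_force: [-0.8, -0.0, -4.0]
opening: 4.3
gripper_force: 57.5
clock: 16.3
position: [622.9, -322.2, 196.1]
tcp_rot: [[0.953, 0.302, -0.001], [0.302, -0.953, -0.0], [-0.001, -0.0, -1.0]]
wrist_force: [-0.1, -0.1, -3.3]
opening: 4.3
gripper_force: 57.5
clock: 16.55
position: [623.3, -318.3, 196.8]
tcp_rot: [[0.952, 0.306, -0.001], [0.306, -0.952, 0.002], [-0.0, -0.002, -1.0]]
wrist_force: [0.7, 0.9, -2.9]
opening: 4.4
gripper_force: 57.5
[ 623.3 -318.3  196.8]
top coaster_teal [448.2, 221.3] 0.62 9.8 ((614.375732421875, -283.25872802734375), 52.4256477355957) 1314
top mug_teal [481.6, 193.0] 0.88 220.9 [ 614.3 -279.    38.4] 366
scene coaster_teal [339.8, 208.6] 0.86 8.2 ((606.1156005859375, -238.6422576904297), 114.33130645751953) 489
scene mug_teal [336.2, 135.9] 0.59 219.5 [ 613.7 -280.8   38.5] 199
[-0.7  0.7 97.5] yaw 17.75 pos [ 623.5 -319.6  197.5] open 4.2 clk 16.85 F [-0.6 -0.7 -3.2]
```

```bash
python3 -m creep '[0,1,25,0,0,0,0, -1,2,55,0,0,0,0, -1,3,85,0,0,0,0, -1,3,105,0,0,0,0, -1,3,115,0,0,0,0, -1,3,121,0,0,0,0, -1,3,124,0,0,0,0, -1,3,126,0,0,0,0]'; python3 -m creep '[0,0,0,0,0,0,0, 0,0,0,0,0,0,0]'; python3 see.py scene,top mug_teal
```

```text
clock: 17.85
position: [623.9, -323.9, 72.0]
tcp_rot: [[0.953, 0.304, 0.001], [0.304, -0.953, -0.001], [0.001, 0.001, -1.0]]
wrist_force: [0.7, 0.4, -3.7]
opening: 4.5
gripper_force: 57.5
clock: 18.1
position: [623.7, -323.8, 71.8]
tcp_rot: [[0.953, 0.304, 0.001], [0.304, -0.953, -0.0], [0.001, 0.001, -1.0]]
wrist_force: [0.5, -0.8, -2.4]
opening: 4.0
gripper_force: 57.8
[ 623.7 -323.8   71.8]
scene mug_teal [338.6, 185.8] 0.94 94.4 [ 613.9 -285.9   38.5] 160
top mug_teal [464.5, 215.1] 0.71 95.4 [ 614.3 -284.3   38.2] 253
```

Well centred. I'll lower the last couple of millimetres until it makes contact.

```bash
python3 -m creep '[0,0,1,0,0,0,0, 0,0,2,0,0,0,0, 0,0,2.5,0,0,0,0, 0,0,2.5,0,0,0,0]'
```

```text
clock: 18.8
position: [624.4, -325.1, 70.2]
tcp_rot: [[0.953, 0.303, 0.003], [0.303, -0.953, -0.002], [0.002, 0.003, -1.0]]
wrist_force: [-0.5, -2.6, 6.6]
opening: 4.0
gripper_force: 61.9
```

```bash
python3 -m creep '[0,0,0,0,0,0,12, 0,0,0,0,0,0,25, 0,0,0,0,0,0,40, 0,0,0,0,0,0,40, 0,0,-20,0,0,0,40, 0,0,-50,0,0,0,40, 0,0,-90,0,0,0,40, 0,0,-120,0,0,0,40]'; python3 see.py scene,top mug_teal; python3 go.py 463.7 32.5 180
```

```text
clock: 19.8
position: [624.2, -324.0, 192.3]
tcp_rot: [[0.953, 0.304, 0.003], [0.304, -0.953, -0.001], [0.002, 0.002, -1.0]]
wrist_force: [0.5, 0.1, -0.7]
opening: 40.0
gripper_force: 0.0
[ 624.2 -324.   192.3]
scene mug_teal [337.5, 184.9] 0.75 93.8 [ 614.8 -288.3   38.6] 187
top mug_teal [466.7, 210.9] 0.59 94.8 [ 615.7 -286.6   38.5] 347
[ -44.2 -388.1    9.7] yaw 17.69 pos [ 623.7 -323.8  190.3] open 40.1 clk 20.0 F [ 0.4  0.2 -0.9]
```

```bash
python3 -m creep '[-44,-388,10,0,0,0,40, -44,-388,10,0,0,0,40, -44,-388,10,0,0,0,40, -44,-388,10,0,0,0,40, -44,-388,10,0,0,0,40, -44,-388,10,0,0,0,40, -44,-388,10,0,0,0,40, -44,-388,10,0,0,0,40]';python3 -m creep '[0,0,0,0,0,0,40, 0,0,0,0,0,0,40, 0,0,0,0,0,0,40]';  python3 see.py top,scene,wrist mug_lilac; python3 go.py 463.7 32.5 62
```

```text
clock: 21.0
position: [462.7, 33.3, 178.3]
tcp_rot: [[0.952, 0.306, -0.001], [0.306, -0.952, -0.0], [-0.002, -0.0, -1.0]]
wrist_force: [1.3, -0.6, -0.2]
opening: 40.2
gripper_force: 0.0
clock: 21.38
position: [464.0, 31.5, 178.7]
tcp_rot: [[0.953, 0.302, 0.0], [0.302, -0.953, -0.0], [0.0, 0.0, -1.0]]
wrist_force: [-0.5, 0.2, -0.3]
opening: 40.1
gripper_force: 0.0
[464.   31.5 178.7]
top mug_lilac None
scene mug_lilac [338.2, 288.7] 0.57 87.5 [451.4  68.3  38.5] 344
wrist mug_lilac [257.6, 234.7] 0.76 87.9 [451.8  66.5  38.2] 2308
[1.000e-01 1.000e-01 1.168e+02] yaw 17.69 pos [463.5  32.6 178.8] open 40.3 clk 21.675 F [-1.3  0.2 -0.2]
```

```bash
python3 -m creep '[0,0,35,0,0,0,40, 0,0,70,0,0,0,40, 0,0,95,0,0,0,40, 0,0,116,0,0,0,40, 0,0,116,0,0,0,40, 0,0,116,0,0,0,0, 0,0,116,0,0,0,0, 0,0,116,0,0,0,0]'; python3 -m creep '[0,0,0,0,0,0,0, 0,0,0,0,0,0,0, 0,0,0,0,0,0,0, 0,0,0,0,0,0,0]'; python3 -m creep '[0,0,-20,0,0,0,0, 0,0,-40,0,0,0,0, 0,0,-60,0,0,0,0, 0,0,-60,0,0,0,0, 0,0,-60,0,0,0,0]'; python3 see.py top,scene mug_lilac coaster_lilac
```

```text
clock: 22.68
position: [463.8, 33.0, 64.0]
tcp_rot: [[0.953, 0.304, 0.001], [0.304, -0.953, 0.001], [0.002, -0.0, -1.0]]
wrist_force: [-1.4, -0.6, 5.8]
opening: 4.2
gripper_force: 59.7
clock: 23.18
position: [463.8, 33.1, 64.0]
tcp_rot: [[0.953, 0.304, 0.002], [0.304, -0.953, 0.001], [0.002, -0.0, -1.0]]
wrist_force: [-1.6, 0.5, 6.1]
opening: 4.4
gripper_force: 59.6
clock: 23.8
position: [463.0, 32.5, 122.6]
tcp_rot: [[0.953, 0.304, -0.0], [0.304, -0.953, -0.0], [-0.0, -0.0, -1.0]]
wrist_force: [0.3, -0.4, -3.0]
opening: 4.2
gripper_force: 60.7
[463.   32.5 122.6]
top mug_lilac [167.0, 201.4] 0.59 98.3 [640.6 234.4  38.8] 382
top coaster_lilac [365.6, 302.7] 0.62 9.6 ((457.8313903808594, -111.58042907714844), 52.658390045166016) 2138
scene mug_lilac [338.7, 263.1] 0.74 144.1 [452.5  70.2  38.5] 351
scene coaster_lilac [379.0, 253.9] 0.93 8.2 ((452.6233825683594, -114.13887023925781), 53.128665924072266) 734
```

```bash
python3 go.py 466 -149.5 122
```

```text
[-52.7 174.4   0.3] yaw 17.7 pos [463.2  32.6 122.2] open 4.1 clk 24.1 F [ 0.2 -0.2 -3.3]
```

```bash
python3 -m creep '[-6,20,0,0,0,0,0, -15,50,0,0,0,0,0, -24,80,0,0,0,0,0, -33,110,0,0,0,0,0, -42,140,0,0,0,0,0, -49,162,0,0,0,0,0, -53,174,0,0,0,0,0, -53,174,0,0,0,0,0]'; python3 -m creep '[0,0,20,0,0,0,0, 0,0,34,0,0,0,0, 0,0,42,0,0,0,0, 0,0,48,0,0,0,0, 0,0,48,0,0,0,0, 0,0,48,0,0,0,0]'; python3 see.py scene,top mug_lilac
```

```text
clock: 25.1
position: [465.7, -149.8, 122.6]
tcp_rot: [[0.953, 0.302, -0.0], [0.302, -0.953, -0.0], [-0.0, -0.0, -1.0]]
wrist_force: [-0.1, -0.4, -2.8]
opening: 4.0
gripper_force: 60.8
clock: 25.85
position: [466.2, -149.3, 75.1]
tcp_rot: [[0.953, 0.304, 0.001], [0.304, -0.953, -0.0], [0.0, 0.0, -1.0]]
wrist_force: [0.9, 0.1, -2.3]
opening: 3.4
gripper_force: 60.9
[ 466.2 -149.3   75.1]
scene mug_lilac [371.4, 236.0] 0.58 97.1 [ 456.  -111.5   38.4] 244
top mug_lilac [362.1, 303.7] 0.89 99.5 [ 457.1 -110.8   38.3] 217
```

```bash
python3 -m creep '[0,0,2,0,0,0,0, 0,0,4,0,0,0,0, 0,0,5,0,0,0,0, 0,0,5.5,0,0,0,0, 0,0,5.5,0,0,0,0]'
```

```text
clock: 26.68
position: [466.7, -151.2, 70.5]
tcp_rot: [[0.953, 0.302, 0.002], [0.302, -0.953, -0.002], [0.001, 0.003, -1.0]]
wrist_force: [-2.0, -4.7, 10.3]
opening: 3.9
gripper_force: 69.4
```

Contact. I'll release, retreat up and then back off towards -y.

```bash
python3 -m creep '[0,0,0,0,0,0,12, 0,0,0,0,0,0,25, 0,0,0,0,0,0,40, 0,0,0,0,0,0,40, 0,0,-20,0,0,0,40, 0,0,-50,0,0,0,40, 0,0,-90,0,0,0,40, 0,0,-130,0,0,0,40]'; python3 -m creep '[-60,250,-160,0,0,0,40, -60,250,-160,0,0,0,40, -60,250,-160,0,0,0,40, -60,250,-160,0,0,0,40, -60,250,-160,0,0,0,40, -60,250,-160,0,0,0,40, -60,250,-160,0,0,0,40]'; python3 see.py scene,top mug_lilac mug_pink mug_teal spotted_mug; python3 - <<'E'
from h import *
a=[env.get_image(c)["color"][:,:,::-1] for c in("scene","top")]
cv2.imwrite("pics/end.png",cv2.resize(np.hstack(a),(800,300)))
E
```

```text
clock: 27.68
position: [465.5, -149.0, 200.2]
tcp_rot: [[0.953, 0.304, -0.001], [0.304, -0.953, 0.0], [-0.001, -0.001, -1.0]]
wrist_force: [0.3, 0.1, -0.7]
opening: 40.2
gripper_force: 0.0
clock: 28.55
position: [484.4, -404.5, 358.4]
tcp_rot: [[0.953, 0.304, -0.001], [0.304, -0.953, 0.002], [-0.001, -0.002, -1.0]]
wrist_force: [-0.1, 0.2, -0.1]
opening: 39.9
gripper_force: 0.0
[ 484.4 -404.5  358.4]
scene mug_lilac [372.7, 234.1] 0.7 93.5 [ 456.6 -114.8   38.4] 262
scene mug_pink [307.9, 220.8] 0.79 93.5 [ 597.4 -108.9   38.5] 236
scene mug_teal [337.6, 184.3] 0.69 93.7 [ 614.6 -288.1   38.8] 188
scene spotted_mug [197.9, 308.5] 0.61 96.5 [639.  233.9  38.6] 454
top mug_lilac [367.8, 299.1] 0.94 95.3 [ 457.4 -113.6   38.4] 316
top mug_pink [361.7, 220.1] 0.65 95.2 [ 598.  -108.2   38.3] 299
top mug_teal [469.0, 209.8] 0.92 95.0 [ 615.8 -286.6   38.6] 341
top spotted_mug [166.4, 201.7] 0.94 98.2 [640.7 234.5  38.8] 383
```

View pics/end.png

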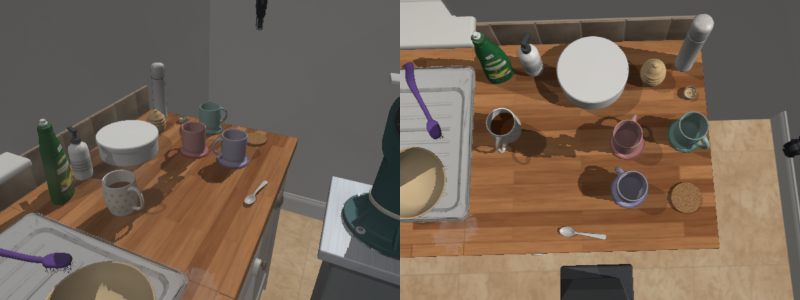

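In the side-by-side view all three mugs stand upright on their own coasters: top half pink (628,139), lilac (630,187) and teal (690,131). The cork coaster at (686,198) is empty, and the spotted mug hasn't moved. Each cup is within about 6 mm of its coaster's centre.

```bash
python3 -c "
from rig import env
print(env.sign_off())"
```

```text
the job is handed in; nothing more can be done
None
```

The pink, teal and lilac mugs each stand upright on their own coaster, about 6 mm or less off-centre (13 mm allowed); the spotted mug hasn't moved, the cork coaster is empty, and I handed the job in at about 29 s.

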